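# Turn a circuit board solder side up in the clamshell turnover jig

### The arm

A 7-joint arm with a two-finger parallel gripper is mounted at the origin on the work surface. World frame = base frame: x ahead of the robot, y to its left, z up, the work surface at z = 0. Lengths are in m, angles in degrees, forces in N, time in s.
With the tool pointing down it reaches from about 0.35 to 0.775 m from the base axis. Payload 3.1 kg.
Tool frame: the origin (TCP) lies on the centre line of the jaws, within the pads' length; the fingertips stand 17 mm ahead of it and the grasp point (between the pads) lies 2 mm behind it (robot.tip_reach is the distance from the TCP to the fingertips, in m); z points along the fingers, y is the line along which they close (so a half turn about z gives the same grasp; the last joint's range is limited). The gripper opens to 85 mm and grips with 20 to 120 N. Pads are 22 mm wide; open, the fingers measure 114 mm over their backs; the gripper's body (76 mm by 85 mm) begins 54 mm behind the grasp point. The pads swing forward as they close: fully open they stand 13 mm farther back than shut.
Start: joints at [68.027, 17.813, 0.802, 86.603, -0.252, 75.585, -1.558], TCP at [0.184, -0.518, 0.248] pointing down, gripper open.
Joint ranges: [-154.91, 154.91], [-16.99, 109.72], [-72.82, 74.43], [7.12, 147.25], [-82.49, 262.49], [11.32, 116.49], [-174.64, 174.64]. Speed limits (degrees/s): [159.86, 159.86, 180, 180, 180, 180, 180].

### API

Orientations are given as [roll, pitch, yaw] about the fixed x, y, z axes, in that order (R = Rz(yaw) Ry(pitch) Rx(roll)).
In Python, from station import robot, fingers, vision, workorder, recognise gives the robot as it stands. Calls block until the motion is done:
- robot.move_to(position, orientation): joint-space move of the TCP to a pose.
- robot.line_to(position, orientation=None, velocity=0.15, f_stop=None): straight line of the TCP; orientation=None keeps the orientation; velocity is the mean speed in m/s. With f_stop (N) it stops when the force on the tool has changed by that much, and returns True; else False.
- robot.move_j(angles): joint-space move.
- fingers.gripper_to(opening, force=None): opening from 0.0 (shut) to 1.0 (fully open); force is the grip in N (None keeps the last); returns when the fingers have stopped.
- robot.pause(seconds).
- robot.inverse_kinematics(position, orientation): joint angles nearest the present ones, or None.
- vision.grab_frame(name): name is "scene" or "side" or "wrist"; returns the picture (480x640x3 uint8, red, green, blue); there is no depth.
- vision.calibration(name): a dict with "mtx" (3x3 intrinsics, pixels), "extrinsics" (4x4, takes a point from world to camera coordinates); the wrist camera has in their place "T_tool_cam" (4x4, takes a point from camera to tool coordinates, whose origin is the TCP and whose axes are the flange's). Camera axes: x right, y up, looking along -z (the intrinsics and any distortion apply to the point x, -y, -z); pixel columns grow to the right and rows downward; lengths in m; the calibration is good to about 2 mm. A picture is of the moment at which its call begins: read the wrist's pose just before it. calibration takes no time and is no camera call.
A pose or a line that the arm cannot do raises robot.PlanningError and nothing moves.
- workorder.close_job(): hands the job in; it is judged then, once.
Trained networks look in the newest picture that a camera, given by its name, has taken for a name from the list of things; names that differ only in an ending like _2 or _b are one class to them, and where a whole thing is asked for, a point or a joint stands for the part that bears it (a point fixed in the world has none). Each returns a list of dicts, best first, with "p" (0 to 1); they miss things now and then, are a little off and sometimes report something else, mostly with a low value. They report only what shows in the picture. A call takes as long as a camera call.
- recognise(label, camera): "rect" ([centre column, centre row, width, height] in pixels, round what is visible of it).
Readings, each from a call of its own:
- robot.current_time_s(): time.
- robot.current_joint_positions(): joint angles.
- robot.current_dq(): joint speeds.
- robot.current_joint_torque(): joint torques, N m.
- robot.current_tool_pos(): TCP position.
- robot.current_eef_rot(): TCP orientation.
- robot.current_contact_force(): force on the tool from outside, world axes, zero at the start.
- robot.current_torque(): the same for the moment, N m.
- robot.current_finger_gap(): opening from 0.0 (shut) to 1.0 (fully open).
- robot.current_gripper_force(): force on a finger pad.
Only numpy, scipy, OpenCV 4.12 (cv2) and the standard library are available. Lean on these libraries where they do the work, as an engineer would, in place of code of your own. Each camera call takes 0.05 s, during which the arm holds its last target. There are 200 camera calls.

### The job

Turn the loose circuit board over for soldering with the turnover jig: pick it up from its mat and lay it gently and flat in the open cradle, component side up, with its overhanging connector in the gap in the cradle's end wall, and let it go. Swing the cover fully shut over it, then take hold again by the cradle's long front bow and turn the closed cradle smoothly right over, front edge up and over to the back, until it rests on its stop with the board solder side up. Do not disturb the other things on the bench.

Things in the scene. Friction and masses are not known exactly. Their poses are not given: they have to be found in the camera images.
- board: loose green circuit board on the grey mat, 80 mm (its x) by 130 mm (its y), 2.4 mm thick, about 130 g. Grey connector 50 mm wide, 9.5 mm tall, overhanging the +y end by 8 mm; two small cans and a block up to 16 mm tall at the -y end; heatsink in the middle. Origin: centre of the underside; z out of the component side
- heatsink (a point): centre of the top of the finned aluminium heatsink on the middle of the board, 26.4 mm above the board's underside; 30 mm (x) by 40 mm (y), 24 mm tall, the place to grip the board; nothing taller than 2 mm stands within 23 mm of its sides
- connector (a point): outer face of the board's grey connector, on the board, 73 mm along +y from the board's centre and 7 mm above its underside
- jig: the turnover jig's fixed base, a grey plate 190 (x) by 290 (y) by 10 mm with two aluminium uprights 14 mm thick at y = +-118 mm, 143 mm tall, between which the cradle swivels. Origin: centre of the plate's underside on the bench; x points to the back of the jig, away from the robot, give or take its small yaw
- cradle (a joint): angle of the swivelling cradle about the jig's y axis through pivot: 0 = open side up, resting on its stop (as at the start); grows as the front bow goes up and over to the back; 3.14 (half a turn) = turned right over, on its other stop. Friction of about 0.45 N m holds it at any angle
- pivot (a point): middle of the swivel axis, fixed, 125 mm above the bench over the jig's centre; axes turn with the cradle
- nest (a point): centre of the cradle's ledge on which the board's underside rests, 6 mm under the pivot at the start; x to the back, z out of the open side, +y to the connector end. Pocket 85 (x) by 135 mm (y), so 2.5 mm play all round; walls 5 mm tall, then lead-ins sloping 5 mm outward, up to 12 mm over the ledge. Only the +y wall has a gap (57 mm) for the connector. Laid true, board axes match nest axes
- bow (a point): middle of the cradle's front bow, a round steel bar 10 mm thick along y, straight from y = -83 to +83 mm, 98 mm from the pivot (in front, level with it, at the start), 40 mm clear of the front rail. The shut cover's bar stands above and behind its middle: take the bow 60 to 68 mm to either side of the middle, pinched from above; it turns in the grip
- cover (a joint): opening angle of the cover on the cradle: 0 = fully shut; about 1.8 to 1.95 at the start (stands open, leaning back); friction of about 0.4 N m holds it wherever it is left, even upside down
- cover_hinge (a point): middle of the cover's hinge line, along the cradle's y, at its back edge, 58 mm behind and 8 mm above the pivot at the start. The cover is an open black frame 106 by 190 by 10 mm; when shut, rubber strips beneath it stop 1.6 mm over the board's long margins
- cover_bar (a point): middle of the cover's bar handle, a round steel bar 10 mm thick, 54 mm of it free, along y, 144 mm from the hinge (when shut: 140 mm in front of the hinge and 34 mm above it); 30 mm clear of the cover, to be pinched from above; it turns in the grip
- mat: grey mat 200 by 200 by 3 mm, fixed on the bench, on which the board starts. Origin: centre of its underside
- spool: spool of solder, 58 mm across, 50 mm tall; leave it alone. Origin: centre of its underside
- iron_stand: black soldering iron stand with sponge and iron, base 75 (x) by 165 mm (y), about 155 mm tall, the iron leaning out over the +y end; leave it alone. Origin: centre of its underside
- brush: cleaning brush 150 mm long, lying along its x; leave it alone. Origin: centre of its underside

How it is judged (in metres and radians):
On the way, in this order (a step that is already met when the one before it is completed fails the run):
1. the board is laid flat in the open cradle, component side up, connector in its gap, and let go (x of board in the frame of nest between -0.006 and 0.006 m and y of board in the frame of nest between -0.006 and 0.006 m and z of board in the frame of nest between -0.003 and 0.0025 m and y of connector in the frame of nest above 0.05 m and angle between board's own z axis and vertical below 0.1 rad and value of joint cradle below 0.12 rad and contact force between the fingers and board below 0.1 N), for 0.2 s.
2. the cover is fully shut over the board while the cradle still stands open side up (value of joint cover below 0.06 rad and value of joint cradle below 0.12 rad and z of board in the frame of nest between -0.003 and 0.004 m and angle between board's own z axis and vertical below 0.1 rad), for 0.2 s.
At the end, for the whole second after the job is handed in: The cradle is turned right over onto its stop (above 3.06 rad), the cover fully shut (under 0.06 rad), and the board lies still between them, solder side up (within 0.08 rad of upside down), within 6 mm of the nest's centre and up to 5 mm off its ledge, connector in its gap (value of joint cradle above 3.06 rad and value of joint cover below 0.06 rad and angle between board's own z axis and vertical above 3.06 rad and x of board in the frame of nest between -0.006 and 0.006 m and y of board in the frame of nest between -0.006 and 0.006 m and z of board in the frame of nest between -0.003 and 0.005 m and y of connector in the frame of nest above 0.05 m and linear speed of board below 0.02 m/s and angular speed of board below 0.1 rad/s and velocity of joint cradle below 0.05 rad/s); the robot touches nothing.
It fails at once if the cradle is flung over (faster than 3 rad/s) (velocity of joint cradle above 3 rad/s).
It fails at once if the board is dropped: let go, it falls faster than 0.5 m/s (from over 12 mm or so) (linear speed of board above 0.5 m/s and contact force between the fingers and board below 0.1 N).
It fails at once if the board is forced into the cradle (over 40 N) (contact force between board and cradle above 40 N).
It fails at once if the spool, the iron stand or the brush is disturbed (moved over 20 mm) (distance of any of spool, iron_stand, brush from where it was at the start of the episode above 0.02 m).
It also fails if it takes over 64 s, if anything falls off the work surface, if the arm or the gripper's body presses on something with over 40 N, if the wrist force passes 120 N, or if a joint passes its speed limit or range.

## Working session

There is one attempt and no reset: what is moved stays moved. The work goes in short steps, each a Python script; the robot and the scene stay as the last script left them, time stands still between calls to the robot, and variables do not carry over. Pictures are saved under pics/ and viewed, at most 10 in all, crops included, and the job is handed in when it is done.

```bash
ls; mkdir -p pics; python3 - <<'E'
from station import robot, fingers, vision, workorder, recognise
import cv2,numpy as np
for n in("scene","side"):
    im=vision.grab_frame(n); cv2.imwrite(f"pics/{n}0.png",im[:,:,::-1])
    c=vision.calibration(n); print(n,np.round(c["mtx"],1).tolist(),np.round(c["extrinsics"],3).tolist(),[k for k in c])
    for l in("board","heatsink","connector","jig","nest","bow","cover","cover_bar","cover_hinge","mat","spool","iron_stand","brush","pivot"):
        try:
            r=recognise(l,n); print(l,[(np.round(d["rect"],0).tolist(),round(d["p"],2)) for d in r[:2]])
        except Exception as e: print(l,e)
print(vision.calibration("wrist"), robot.current_time_s())
E
```

```text
pics
scene [[587.4, 0.0, 323.1], [0.0, 587.4, 236.9], [0.0, 0.0, 1.0]] [[-0.257, 0.966, 0.013, 0.097], [-0.733, -0.203, 0.65, 0.334], [0.63, 0.158, 0.76, -1.549], [0.0, 0.0, 0.0, 1.0]] ['mtx', 'extrinsics']
board [([219.0, 235.0, 70.0, 29.0], 0.56)]
heatsink [([221.0, 236.0, 71.0, 31.0], 0.92)]
connector [([218.0, 237.0, 66.0, 33.0], 0.68), ([260.0, 331.0, 33.0, 41.0], 0.53)]
jig [([391.0, 264.0, 163.0, 146.0], 0.95), ([260.0, 202.0, 57.0, 31.0], 0.34)]
nest [([396.0, 239.0, 121.0, 86.0], 0.73), ([222.0, 246.0, 119.0, 89.0], 0.2)]
bow [([396.0, 236.0, 121.0, 87.0], 0.92)]
cover [([392.0, 251.0, 116.0, 59.0], 0.65)]
cover_bar [([394.0, 247.0, 114.0, 58.0], 0.74), ([217.0, 237.0, 66.0, 31.0], 0.47)]
cover_hinge [([221.0, 235.0, 68.0, 30.0], 0.63), ([393.0, 246.0, 113.0, 59.0], 0.55)]
mat [([222.0, 247.0, 122.0, 89.0], 0.87)]
spool [([260.0, 331.0, 34.0, 41.0], 0.89), ([392.0, 248.0, 111.0, 55.0], 0.35)]
iron_stand [([182.0, 313.0, 104.0, 65.0], 0.67)]
brush [([260.0, 201.0, 57.0, 34.0], 0.75)]
pivot [([397.0, 237.0, 123.0, 88.0], 0.84), ([223.0, 248.0, 121.0, 89.0], 0.38)]
side [[433.7
[... 832 characters left out ...]
54.0], 0.67), ([240.0, 254.0, 113.0, 122.0], 0.53)]
brush [([431.0, 278.0, 56.0, 38.0], 0.59), ([276.0, 286.0, 177.0, 186.0], 0.23)]
pivot [([273.0, 284.0, 174.0, 185.0], 0.77)]
{'mtx': array([[381.41793065,   0.        , 321.56107814],
       [  0.        , 381.41793065, 238.8844411 ],
       [  0.        ,   0.        ,   1.        ]]), 'T_tool_cam': array([[ 5.16519568e-04,  9.48273282e-01,  3.17454745e-01,
         8.11420278e-02],
       [ 9.99999672e-01, -6.87836502e-04,  4.27580876e-04,
         1.54986551e-03],
       [ 6.23820482e-04,  3.17454420e-01, -9.48273327e-01,
        -1.25655952e-01],
       [ 0.00000000e+00,  0.00000000e+00,  0.00000000e+00,
         1.00000000e+00]])} 1.5
```

View pics/scene0.png

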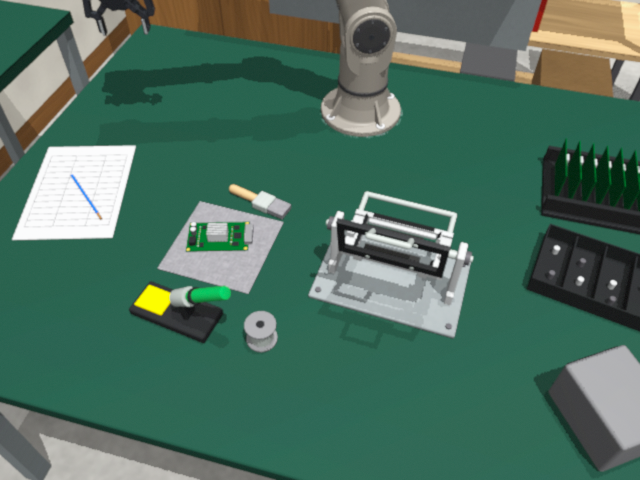

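View pics/side0.png

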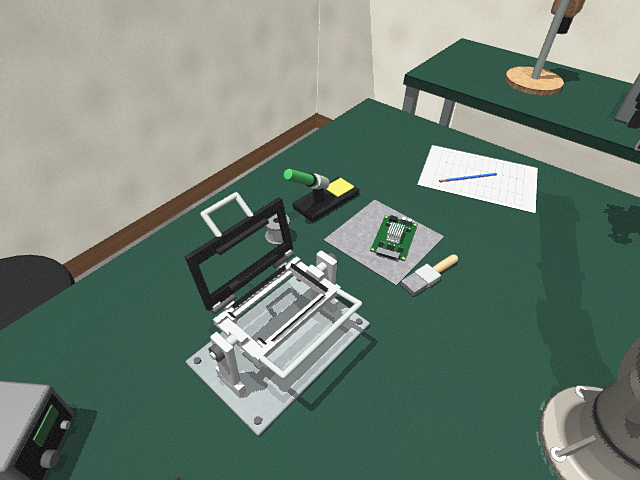

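The scene view shows the board at (219,236), connector at its right (+y) end; the jig is at (391,264) with its cover standing open, the bow in front at (410,205) toward the robot. The side view agrees, with the cover bar at (227,212). Next I'll look closer with the wrist camera.

```bash
cat > h.py <<'E'
from station import robot, fingers, vision, workorder, recognise
import cv2,numpy as np
from scipy.spatial.transform import Rotation as Ro
from scipy.optimize import least_squares
def rpy(a): return Ro.from_euler('xyz',a,degrees=True).as_matrix()
def toolT():
    T=np.eye(4);T[:3,:3]=rpy(robot.current_eef_rot());T[:3,3]=robot.current_tool_pos();return T
def cam(n,T=None):
    c=vision.calibration(n)
    return c["mtx"],(np.linalg.inv(T@c["T_tool_cam"]) if n=="wrist" else c["extrinsics"])
def proj(K,E,P):
    p=np.atleast_2d(P)@E[:3,:3].T+E[:3,3]; p=p*[1,-1,-1]
    q=p@K.T; return q[:,:2]/q[:,2:]
def onplane(K,E,uv,z):
    d=np.linalg.inv(K)@[uv[0],uv[1],1]*[1,-1,-1]; d=E[:3,:3].T@d; o=-E[:3,:3].T@E[:3,3]
    return o+d*(z-o[2])/d[2]
def snap(name,file=None):
    T=toolT() if name=="wrist" else None
    im=vision.grab_frame(name)
    if file: cv2.imwrite("pics/"+file,im[:,:,::-1])
    return im,*cam(name,T)
E
python3 - <<'E'
from h import *
K,E=cam("scene")
for n,uv,z in(("board",(219,236),.01),("conn",(250,234),.01),("mat",(222,247),0.003),("jigplate",(391,290),.01),("bowL",(365,195),.125),("bowR",(456,214),.125),("spool",(260,345),0),("ironbase",(180,315),0),("brush",(260,201),.01),("ironTip",(225,294),.14)):print(n,onplane(K,E,uv,z).round(3))
K,E=cam("side")
print("bow",onplane(K,E,(275,373),.125).round(3),onplane(K,E,(360,303),.125).round(3))
print(robot.current_eef_rot(),robot.current_finger_gap(), robot.tip_reach)
robot_=[(x,y,w) for x,y in((.5,-.25),(.55,.1),(.45,.1)) for w in(0,90,180,-90)]
for x,y,w in robot_: 
    q=robot.inverse_kinematics([x,y,.4],[180,0,w]); print(x,y,w,None if q is None else np.round(q,0).tolist())
E
```

```text
board [ 0.515 -0.192  0.01 ]
conn [ 0.492 -0.131  0.01 ]
mat [ 0.537 -0.178  0.003]
jigplate [0.556 0.186 0.01 ]
bowL [0.425 0.098 0.125]
bowR [0.428 0.279 0.125]
spool [ 0.736 -0.025  0.   ]
ironbase [ 0.715 -0.195  0.   ]
brush [ 0.394 -0.142  0.01 ]
ironTip [ 0.733 -0.079  0.14 ]
bow [0.441 0.279 0.125] [0.417 0.097 0.125]
[1.79996611e+02 2.53406983e-03 1.95843750e+01] 1.00426523022771 0.017
0.5 -0.25 0 [33.0, 18.0, -12.0, 65.0, 4.0, 97.0, -68.0]
0.5 -0.25 90 [41.0, 19.0, -24.0, 65.0, 8.0, 97.0, 19.0]
0.5 -0.25 180 [47.0, 21.0, -34.0, 65.0, 11.0, 98.0, 106.0]
0.5 -0.25 -90 [26.0, 18.0, -2.0, 66.0, 0.0, 97.0, -156.0]
0.55 0.1 0 [20.0, 24.0, -51.0, 64.0, 19.0, 99.0, -116.0]
0.55 0.1 90 [22.0, 26.0, -56.0, 64.0, 21.0, 100.0, -28.0]
0.55 0.1 180 [21.0, 25.0, -54.0, 64.0, 20.0, 100.0, 63.0]
0.55 0.1 -90 [24.0, 27.0, -62.0, 64.0, 24.0, 101.0, 150.0]
0.45 0.1 0 [34.0, 11.0, -59.0, 79.0, 10.0, 95.0, -113.0]
0.45 0.1 90 [35.0, 12.0, -61.0, 79.0, 10.0, 95.0, -24.0]
0.45 0.1 180 [32.0, 11.0, -56.0, 80.0, 9.0, 95.0, 67.0]
0.45 0.1 -90 [36.0, 12.0, -62.0, 79.0, 11.0, 95.0, 156.0]
```

```bash
python3 - <<'E'
from h import *
robot.move_to([.52,-.20,.25],[180,0,100]); 
im,K,E=snap("wrist","wb.png"); np.savez("wb.npz",K=K,E=E)
for l in("heatsink","connector","board","mat"): print(l,[(np.round(d["rect"],0).tolist(),round(d["p"],2)) for d in recognise(l,"wrist")[:2]])
robot.move_to([.49,.13,.36],[180,0,90]); 
im,K,E=snap("wrist","wj.png"); np.savez("wj.npz",K=K,E=E)
for l in("jig","bow","nest","cover","cover_bar"): print(l,[(np.round(d["rect"],0).tolist(),round(d["p"],2)) for d in recognise(l,"wrist")[:2]])
print(robot.current_time_s())
E
```

```text
heatsink [([314.0, 186.0, 95.0, 146.0], 0.85)]
connector [([312.0, 186.0, 93.0, 143.0], 0.59)]
board [([314.0, 183.0, 96.0, 147.0], 0.85), ([200.0, 111.0, 85.0, 171.0], 0.26)]
mat [([342.0, 167.0, 244.0, 239.0], 0.97)]
jig [([432.0, 150.0, 366.0, 298.0], 0.88)]
bow [([434.0, 152.0, 370.0, 303.0], 0.56)]
nest [([432.0, 151.0, 374.0, 297.0], 0.81)]
cover [([512.0, 152.0, 212.0, 303.0], 0.75)]
cover_bar [([508.0, 152.0, 210.0, 298.0], 0.6)]
5.0583
```

View pics/wb.png

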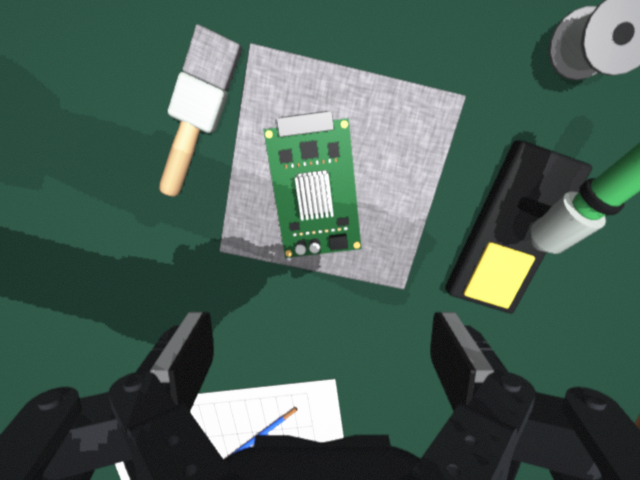

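View pics/wj.png

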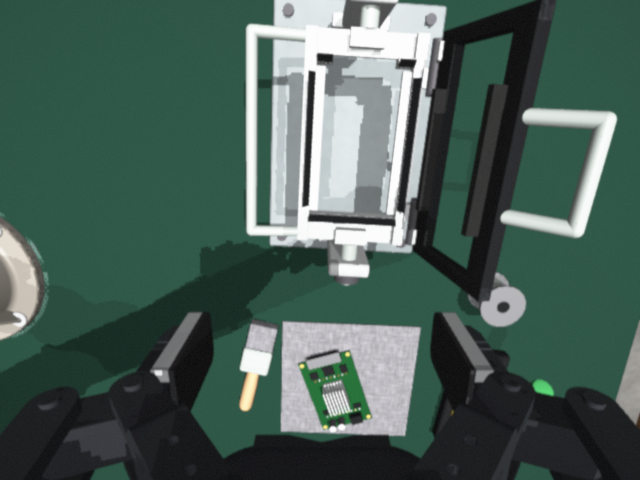

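Wrist view of the board: its corners are at about (265,127), (350,119), (360,248) and (287,257), with the connector at the top (+y) at (305,123). The jig view shows the bow at column 252 and the cradle open at (365,140), with the cover bar running from (613,118) to (578,232). I'll fit the board and take a better-centred jig view.

```bash
python3 - <<'E'
from h import *
d=np.load("wb.npz");K,E=d["K"],d["E"]
uv=np.array([(265,127),(350,119),(360,248),(287,257)],float)
M=np.array([(-.04,.065),(.04,.065),(.04,-.065),(-.04,-.065)])
def P(p,M,z):
    c,s=np.cos(p[2]),np.sin(p[2]); return np.c_[M@np.array([[c,s],[-s,c]])+p[:2],np.full(len(M),z)]
r=least_squares(lambda p:(proj(K,E,P(p,M,.0054))-uv).ravel(),[.515,-.19,.2])
print(r.x,np.degrees(r.x[2]),r.fun.round(1)); print("heatsink pred px",proj(K,E,P(r.x,np.array([[0,0]]),.0294)))
np.save("board.npy",r.x)
robot.move_to([.55,.18,.36],[180,0,90])
im,K,E=snap("wrist"); np.savez("wj.npz",K=K,E=E)
cv2.imwrite("pics/wj2full.png",im[:,:,::-1])
cv2.imwrite("pics/wj2.png",cv2.resize(im[20:320,140:540,::-1],(800,600),interpolation=cv2.INTER_CUBIC))
E
```

```text
[ 0.5118679  -0.19834581  0.28468436] 16.31121240625352 [-0.1  0.8  0.4 -1.5  1.7  0.9 -2.   0.1]
heatsink pred px [[315.30861134 196.59369027]]
```

View pics/wj2.png

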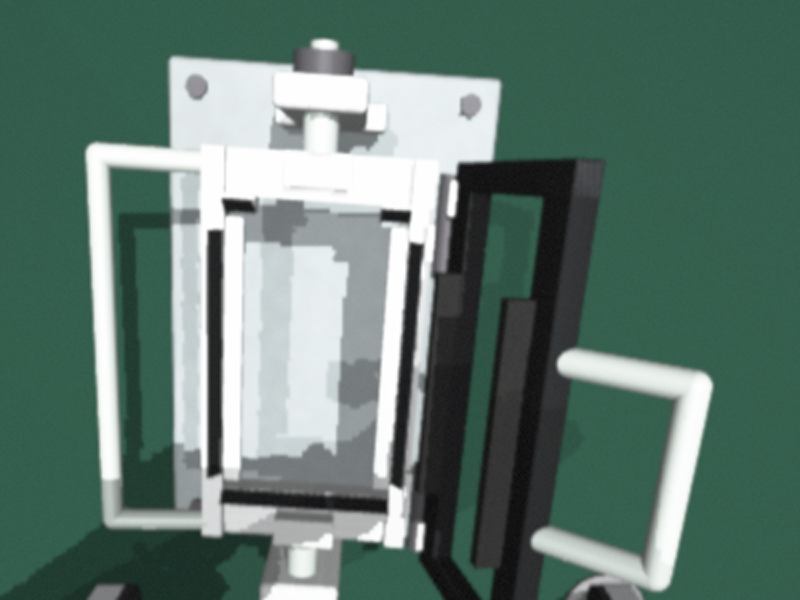

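```bash
cat > jig.py <<'E'
from h import *
def J(p,P):  # jig frame -> world ; p=x,y,yaw
    return np.atleast_2d(P)@Ro.from_euler('z',p[2]).as_matrix().T+[p[0],p[1],0]
def bar(a): t=a+np.arctan2(34,140); return np.array([.058-.144*np.cos(t),0,.133+.144*np.sin(t)])
E
python3 - <<'E'
from jig import *
d=np.load("wj.npz");K,E=d["K"],d["E"]
c=lambda a:np.array(a,float)/2+[140,20]
uv=c([(96,152),(112,520),(170,58),(499,80)])
ub=c([(700,383),(656,580)])
def f(q):
    p=q[:3];L=q[3];H=q[5]
    A=J(p,[[-.098,L,.125],[-.098,-L,.125],[-.095,.145,.01],[.095,.145,.01]])
    b=bar(q[4]);B=J(p,[b+[0,H,0],b-[0,H,0]])
    return np.r_[(proj(K,E,A)-uv).ravel(),(proj(K,E,B)-ub).ravel()]
r=least_squares(f,[.53,.186,.0,.085,1.9,.03]);q=r.x
print(q.round(4),r.fun.round(1)); np.save("jig.npy",q)
im=cv2.imread("pics/wj2full.png")
def poly(P,col):
    u=np.round(proj(K,E,J(q,P))*16).astype(int); 
    cv2.polylines(im,[u.reshape(-1,1,2)],True,col,1,cv2.LINE_AA,4)
x,y=.0425,.0675
rect=lambda x,y,z:np.array([[-x,-y,z],[x,-y,z],[x,y,z],[-x,y,z]])
poly(rect(x,y,.119),(0,0,255));poly(rect(x+.005,y+.005,.131),(255,0,255))
poly(rect(.095,.145,.01),(0,255,255));poly(rect(.0,.118,.143),(255,255,0));poly([[-.098,.083,.125],[-.098,-.083,.125]],(255,0,0))
poly([[.058,-.09,.133],[.058,.09,.133]],(0,255,0)); b=bar(q[4]); poly([b+[0,.03,0],b-[0,.03,0]],(0,140,255))
cv2.imwrite("pics/ov.png",cv2.resize(im[20:320,140:540],(800,600),interpolation=cv2.INTER_NEAREST))
# second views check
for n,uvs in(("scene",[(365,195),(456,214)]),("side",[(360,303),(275,373)])):
    k,e=cam(n); print(n,proj(k,e,J(q,[[-.098,-.088,.125],[-.098,.088,.125]])).round(1).tolist(),uvs)
k,e=cam("side");print("bar side",proj(k,e,J(q,[b+[0,.03,0],b-[0,.03,0]])).round(0).tolist())
E
```

```text
[ 0.5236  0.1779 -0.0646  0.0893  1.8267  0.0337] [ 0.3  0.3 -0.1  0.5 -1.9 -1.2  1.6 -0.  -0.5  0.1  0.6  0.3]
scene [[364.9, 193.1], [452.2, 214.5]] [(365, 195), (456, 214)]
side [[358.9, 301.9], [283.2, 373.1]] [(360, 303), (275, 373)]
bar side [[204.0, 212.0], [234.0, 194.0]]
```

View pics/ov.png

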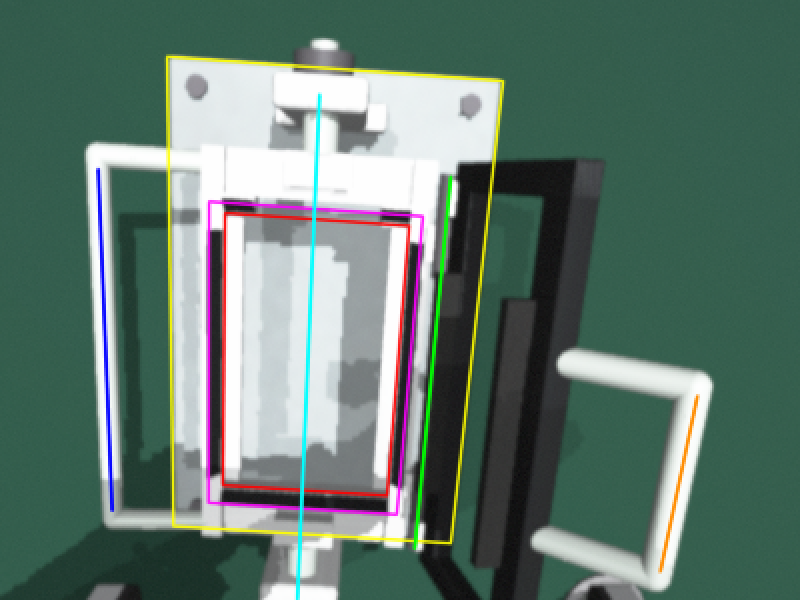

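The overlay matches the ledge, the lead-ins, the bow and the bar to about a millimetre. Now the pick.

```bash
python3 - <<'E'
from jig import *
b=np.load("board.npy");q=np.load("jig.npy")
yaw=90+np.degrees(b[2]); 
fingers.gripper_to(.7)
robot.move_to([b[0],b[1],.09],[180,0,yaw])
print(robot.line_to([b[0],b[1],.025],velocity=.08,f_stop=8), robot.current_tool_pos())
fingers.gripper_to(.1,force=45)
print("gap",robot.current_finger_gap(),robot.current_gripper_force(),robot.current_tool_pos())
robot.line_to([b[0],b[1],.12],velocity=.1)
print(robot.current_finger_gap(),robot.current_contact_force())
robot.line_to([b[0],b[1],.27],velocity=.25)
yj=90+np.degrees(q[2])
robot.move_to([q[0],q[1],.25],[180,0,yj])
robot.line_to([q[0],q[1],.175],velocity=.1)
im,K,E=snap("wrist","hand.png"); np.savez("hand.npz",K=K,E=E)
im2,_,_=snap("side")
cv2.imwrite("pics/hand2.png",np.hstack([im[:,:,::-1][:480,160:560],cv2.resize(im2[150:390,150:350,::-1],(400,480))]))
print(robot.current_finger_gap(),robot.current_tool_pos(),robot.current_time_s())
E
```

```text
False [ 0.51242822 -0.19839536  0.02543752]
gap 0.33892356275836666 46.31069004535675 [ 0.51254682 -0.19852464  0.02575237]
0.3425223169021438 [ 0.65374495 -0.42732899 -1.83724631]
0.34107178808257155 [0.52415027 0.178281   0.17594767] 13.2083
```

View pics/hand2.png

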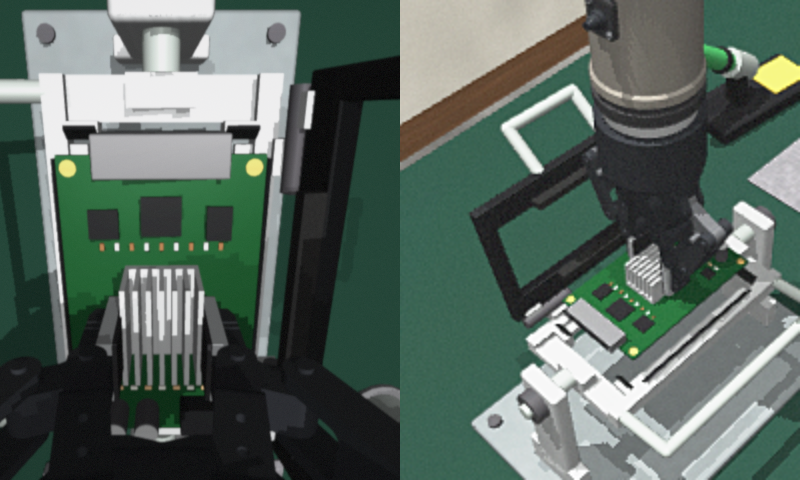

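The board is held flat on its heatsink. In the full image its +y corners are at (213,154) and (430,152), with the connector aligned with the gap. I'll measure its offset in the hand before lowering.

```bash
python3 - <<'E'
from jig import *
q=np.load("jig.npy");d=np.load("hand.npz");K,E=d["K"],d["E"]
z=.1760-.02575+.0054
inv=lambda P:(P-[q[0],q[1],0])@Ro.from_euler('z',q[2]).as_matrix()
for uv in((213,154),(430,152)): print(inv(onplane(K,E,uv,z)).round(4),"want +-.04,.065")
# lead-in tops at +y end (black bits) and rail check, connector outer face
for uv in((251,180),(391,180)): print("conn face bottom",inv(onplane(K,E,(uv[0],uv[1]),z+.009)).round(4))
print("conn top edge",inv(onplane(K,E,(251,134),z+.0071)).round(4),inv(onplane(K,E,(391,132),z+.0071)).round(4))
for n,uv,zz in(("gapL",(277-0,136),.131),("plateTL",(184,12),.01),("plateTR",(460,11),.01)):print(n,inv(onplane(K,E,uv,zz)).round(4))
print(proj(K,E,J(q,[[-.095,.145,.01],[.095,.145,.01],[-.0475,.0725,.131],[.0475,.0725,.131],[-.0285,.0725,.131],[.0285,.0725,.131]])).round(0).tolist())
E
```

```text
[-0.0399  0.0651  0.1556] want +-.04,.065
[0.0414 0.0659 0.1556] want +-.04,.065
conn face bottom [-0.0246  0.0569  0.1646]
conn face bottom [0.0257 0.0569 0.1646]
conn top edge [-0.024   0.0728  0.1627] [0.0251 0.0735 0.1627]
gapL [-0.0185  0.0703  0.131 ]
plateTL [-0.0917  0.1439  0.01  ]
plateTR [0.0937 0.1445 0.01  ]
[[179.0, 10.0], [462.0, 10.0], [209.0, 131.0], [430.0, 131.0], [254.0, 131.0], [386.0, 131.0]]
```

```bash
python3 - <<'E'
from jig import *
q=np.load("jig.npy")
x,y,_=J(q,[-.0007,-.0005,0])[0]
robot.line_to([x,y,.158],velocity=.05)
print(robot.line_to([x,y,.1395],velocity=.025,f_stop=4),robot.current_tool_pos(),robot.current_contact_force(),robot.current_time_s())
E
```

```text
True [0.52263018 0.17727539 0.14174099] [-0.7789255  -0.03713036  3.80982866] 14.325
```

Contact came exactly at the ledge height. I'll let go, rise and look.

```bash
python3 - <<'E'
from jig import *
q=np.load("jig.npy")
fingers.gripper_to(.6); robot.pause(.3)
p=robot.current_tool_pos()
robot.line_to([p[0],p[1],.22],velocity=.12)
robot.line_to([p[0]-.02,p[1],.36],velocity=.3)
im,K,E=snap("wrist"); np.savez("pl.npz",K=K,E=E)
im2,_,_=snap("side")
cv2.imwrite("pics/pl.png",np.hstack([cv2.resize(im[60:310,240:490,::-1],(480,480),interpolation=cv2.INTER_CUBIC),cv2.resize(im2[230:370,190:330,::-1],(320,480)[0:1]*2)if 0 else cv2.resize(im2[200:380,190:310,::-1],(320,480))]))
print(robot.current_time_s(),proj(K,E,J(q,[[-.04,.065,.1214],[.04,.065,.1214],[.04,-.065,.1214],[-.04,-.065,.1214],[-.0425,.0675,.124],[.0425,.0675,.124],[.0425,-.0675,.124],[-.0425,-.0675,.124]])).round(1).tolist())
E
```

```text
16.5 [[302.7, 125.0], [390.3, 125.0], [382.9, 257.7], [304.6, 257.6], [299.7, 122.2], [393.7, 122.2], [385.6, 261.0], [302.1, 260.8]]
```

View pics/pl.png

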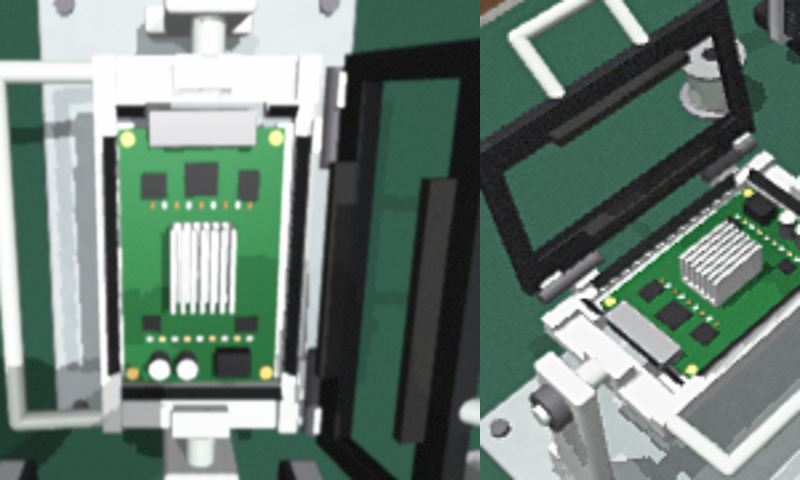

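The board lies flat in the pocket with its connector in the gap: its corners are at about (301,125) and (388,125) against (303,125) and (390,125) predicted. Next I'll shut the cover.

```bash
python3 - <<'E'
from jig import *
q=np.load("jig.npy");yj=90+np.degrees(q[2]);O=[180,0,yj];dz=np.array([0,0,-.002])
W=lambda a:J(q,bar(a))[0]+dz
a0=q[4];A=np.linspace(a0,0,11)
print(W(a0),W(0),[robot.inverse_kinematics(list(W(a)),O) is not None for a in(a0,1,0)])
fingers.gripper_to(.36)
p=W(a0)
robot.move_to([p[0],p[1],.35],O)
print(robot.line_to(p,velocity=.12,f_stop=6),robot.current_tool_pos())
fingers.gripper_to(0,force=40)
print("gap",robot.current_finger_gap(),robot.current_gripper_force(),robot.current_contact_force())
for a in A[1:]:
    robot.line_to(W(a),velocity=.13)
    print(round(a,2),robot.current_contact_force().round(1) if hasattr(robot.current_contact_force(),'round') else robot.current_contact_force(),round(robot.current_finger_gap(),3))
print(robot.line_to(W(0)+[0,0,-.006],velocity=.03,f_stop=10),robot.current_tool_pos()-W(0),robot.current_contact_force(),robot.current_time_s())
snap("side","shut.png")
E
```

```text
[0.64958954 0.1697292  0.25777076] [0.44178949 0.18317537 0.16498362] [True, True, True]
False [0.64982926 0.17002916 0.25922919]
gap 0.09765876246590809 38.93455982208252 [-1.22098682  0.4582791   1.30757448]
1.64 [0.1 0.8 3. ] 0.101
1.46 [1.6 1.2 5.8] 0.099
1.28 [1.1 0.7 6.8] 0.095
1.1 [-0.8  0.9  6.4] 0.1
0.91 [-1.6  1.2  2.9] 0.1
0.73 [-1.5  2.  -0.8] 0.101
0.55 [-0.1  2.4 -4. ] 0.098
0.37 [ 2.4  3.6 -5.3] 0.099
0.18 [ 3.8  2.7 -3.9] 0.1
0.0 [ 3.2  2.1 -3.1] 0.099
True [ 3.46447083e-04  6.97042067e-05 -1.47181042e-04] [-1.12476497 -1.3195819   7.8138301 ] 22.425
```

```bash
python3 - <<'E'
from jig import *
q=np.load("jig.npy");yj=90+np.degrees(q[2]);O=[180,0,yj];dz=np.array([0,0,-.002])
fingers.gripper_to(.3)
p=robot.current_tool_pos(); print(robot.current_contact_force())
robot.line_to([p[0],p[1],.28],velocity=.15)
W=lambda t:J(q,[-.098*np.cos(t),-.067,.125+.098*np.sin(t)])[0]+dz
print([robot.inverse_kinematics(list(W(t)),O) is not None for t in np.linspace(0,np.pi,9)])
w=W(0); robot.move_to([w[0],w[1],.26],O)
fingers.gripper_to(.4)
snap("side","shut.png")
im,K,E=snap("wrist","shutw.png")
b=J(q,[bar(0)-[0,.027,0],bar(0)+[0,.027,0],[-.098,-.067,.125]]);print(proj(K,E,b).round(0).tolist(),robot.current_time_s())
a=cv2.imread("pics/shut.png");bb=cv2.imread("pics/shutw.png")
cv2.imwrite("pics/shut2.png",np.hstack([cv2.resize(a[160:400,170:370],(400,480)),bb[:,140:540]]))
E
```

```text
[-0.50447927  0.233458   -0.94872174]
[True, True, True, True, True, True, True, True, True]
[[349.0, 187.0], [352.0, 87.0], [321.0, 231.0]] 24.45
```

View pics/shut2.png

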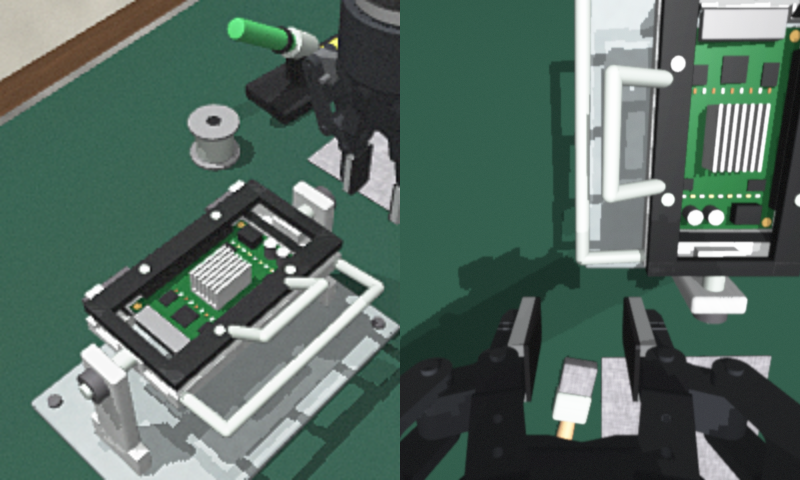

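The cover is shut flat over the board. The bow is at column 323 of the full wrist image, against 321 predicted. Now I'll grip it and turn the cradle.

```bash
python3 - <<'E'
from jig import *
q=np.load("jig.npy");yj=90+np.degrees(q[2]);dz=np.array([0,0,-.002])
W=lambda t:J(q,[-.098*np.cos(t),-.067,.125+.098*np.sin(t)])[0]+dz
print(robot.line_to(W(0),velocity=.1,f_stop=6),robot.current_tool_pos()-W(0))
fingers.gripper_to(0,force=70)
print("gap",robot.current_finger_gap(),robot.current_gripper_force())
for t in np.linspace(0,np.pi,17)[1:]:
    robot.line_to(W(t),velocity=.08)
    print(round(t,2),np.round(robot.current_contact_force(),1),round(robot.current_finger_gap(),3),np.round(robot.current_tool_pos()-W(t),4))
    if not .03<robot.current_finger_gap()<.2 or np.linalg.norm(robot.current_contact_force())>45: print("STOP");break
else: print(robot.line_to(W(np.pi)+[0,0,-.006],velocity=.03,f_stop=10),robot.current_tool_pos()-W(np.pi),robot.current_contact_force())
print(robot.current_time_s())
E
```

```text
False [0.00055357 0.0002039  0.00057067]
gap 0.08688283512322553 68.26926469802856
0.2 [-0.5 -0.5  3.4] 0.085 [0.0003 0.0001 0.0006]
0.39 [ 0.  -0.   1.7] 0.093 [-0.0003  0.0001  0.0003]
0.59 [-4.2  1.3 -0.5] 0.084 [-0.0014  0.0001 -0.0001]
0.79 [-8.4  0.   4. ] 0.087 [-0.0029  0.0003  0.0001]
0.98 [-15.2   0.1   9.5] 0.09 [-0.0052  0.0004  0.0001]
1.18 [-19.8  -1.6  20.6] 0.085 [-0.0058  0.0005  0.0022]
1.37 [-7.8 -1.1 13. ] 0.086 [0.0003 0.0002 0.0034]
1.57 [-3.7 -1.2  7.5] 0.085 [0.0015 0.0002 0.0027]
1.77 [-2.1  0.4  5.7] 0.086 [0.0014 0.0001 0.0018]
1.96 [-0.9  0.2  3.3] 0.087 [0.0011 0.0002 0.0009]
2.16 [0.6 1.6 1.3] 0.085 [0.0007 0.0002 0.0002]
2.36 [ 0.2  2.9 -0.8] 0.088 [ 0.0003  0.0003 -0.0003]
2.55 [-0.1  3.7 -2.1] 0.09 [-0.0001  0.0003 -0.0006]
2.75 [-0.2  4.4 -3. ] 0.086 [-0.0002  0.0003 -0.0007]
2.95 [-0.7  3.6 -3.4] 0.086 [-0.0001  0.0003 -0.0006]
3.14 [-0.2  4.7 -2.9] 0.087 [ 0.0005  0.0003 -0.0002]
True [ 0.00049672  0.00039237 -0.00441235] [-0.13731726 -0.47731949  3.91101519]
32.8583
```

```bash
python3 - <<'E'
from jig import *
q=np.load("jig.npy")
fingers.gripper_to(.36); p=robot.current_tool_pos()
robot.line_to([p[0],p[1],.30],velocity=.15)
robot.move_to([.5,-.05,.36],[180,0,90+np.degrees(q[2])])
snap("side","e1.png");snap("scene","e2.png")
a=cv2.imread("pics/e1.png");b=cv2.imread("pics/e2.png")
cv2.imwrite("pics/end.png",np.hstack([cv2.resize(a[180:420,150:350],(400,480)),cv2.resize(b[170:362,310:470],(400,480))]))
for n in("side","scene"):
    k,e=cam(n);print(n,proj(k,e,J(q,[[.098,-.088,.125],[.098,.088,.125]])).round(0).tolist())
print(robot.current_time_s(),robot.current_contact_force())
E
```

```text
side [[276.0, 244.0], [199.0, 299.0]]
scene [[335.0, 267.0], [432.0, 293.0]]
35.5083 [-0.6272074  -0.46141315  0.16623441]
```

View pics/end.png

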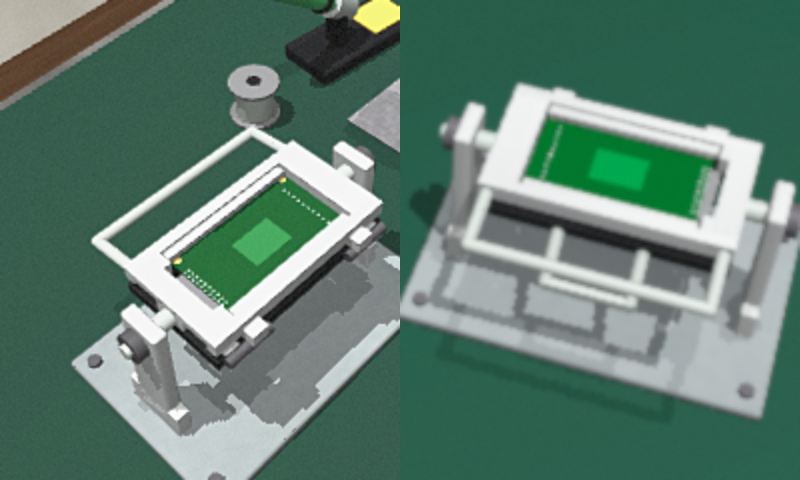

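The cradle is over with the solder side up, and the bow corners at (277,245) and (198,300) in the side view match the predicted stop position. Before handing in, I'll check the cover bar, seen in the scene view from about (528,281) to (563,291).

```bash
python3 - <<'E'
from jig import *
q=np.load("jig.npy");k,e=cam("scene")
for a in(0,.06,.12):
    b=bar(a)-[0,0,.125];b=np.array([-b[0],0,.125-b[2]])
    print(a,proj(k,e,J(q,[b-[0,.0337,0],b+[0,.0337,0]])).round(1).tolist())
E
```

```text
0 [[364.9, 281.6], [400.5, 291.4]]
0.06 [[365.0, 283.3], [400.3, 293.1]]
0.12 [[365.1, 284.8], [400.1, 294.5]]
```

```bash
python3 -c "
from station import workorder
print(workorder.close_job())"
```

```text
the job is handed in; nothing more can be done
None
```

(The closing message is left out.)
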